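Roll the rolling pin back onto the pastry mat's band

TASK

With fingertips on the top of the wooden rolling pin, roll it away from the robot across the pastry mat until it lies still, lengthwise along the middle of the wide blue band at the mat's back edge, so that the gridded area is free for the next dough. Roll it only from its top: do not grip it, lift it, drag it without turning or shove it from low down, and do not let it roll off the back of the mat. Leave the bento box, skewer cup, spoon rest and rice cup where they stand.

Things in the scene. Friction and masses are not known exactly. Their poses are not given: they have to be found in the camera images.
- rolling_pin: Beech rolling pin, a plain cylinder 50 mm thick, 260 mm long, 0.36 kg, lying on the mat's grid 95 to 140 mm short of the band's middle and within 5 degrees of parallel to it. Origin at its centre, 27 mm above the cart top (its top line: 52 mm); y along it, x and z turn with it, z up at the start. Under a fingertip pressed on top with a few N it rolls half as far as the tip; let go from a slow roll it stops within mm.
- pastry_mat: Silicone pastry mat, fixed, 300 mm (x) by 360 mm (y), 2 mm thick, cream with a printed grid and a blue-green band 60 mm wide along its back edge. Origin at the centre of its underside, at cart-top height; x points away from the robot towards the band (within 38 degrees of straight ahead), y along the band. The band covers x = 85 to 145 mm; the mat's back edge is at x = 150 mm.
- band_center (a point): Middle of the blue band, on the mat's upper face (2 mm above the cart top), 115 mm from the mat's centre along the mat's x; axes as the mat's.
- bento_box: Navy bento box with a silver swing-latch clasp on its front, 108 mm (x) by 188 mm (y), 59 mm high; stands loose beside the mat, to its left or right. Origin at the centre of its underside, z up. To be left alone.
- skewer_cup: Round bamboo cup, 72 mm in diameter and 90 mm high, with skewers standing in it up to 190 mm high; stands loose behind the mat near a back corner. Origin at the centre of its underside, z up. To be left alone.
- spoon_rest: White ceramic spoon rest, a round dish 92 mm in diameter and 20 mm high with a 75 mm handle trough towards its -x; stands loose behind the mat's back edge. Origin at the centre of the dish's underside, z up. To be left alone.
- rice_cup: Pale plastic rice measuring cup, 68 mm in diameter at the rim, 74 mm high, with a finger tab reaching 65 mm from its centre along its +x; stands loose beside the mat, opposite the bento box. Origin at the centre of its underside, z up. To be left alone.

How it is judged:
By the outcome, as a careful person would: the job done as asked, in the order asked, and still so for the second after the job is handed in, with the robot touching nothing.
It also fails if it takes over 58 s, if anything falls off the work surface, if the arm or the gripper's body presses on something with over 40 N, if the wrist force passes 120 N, or if a joint passes its speed limit or range.

ROBOT

A 6-joint arm with a two-finger parallel gripper is mounted at the origin on the work surface. World frame = base frame: x ahead of the robot, y to its left, z up, the work surface at z = 0. Lengths are in mm, angles in rad, forces in N, time in s.
With the tool pointing down it reaches from about 400 to 925 mm from the base axis. Payload 12.5 kg.
Tool frame: the origin (TCP) lies midway between the tips of the shut fingers; the grasp point (between the pads) lies 19 mm behind it; z points along the fingers, y is the line along which they close (so a half turn about z gives the same grasp; the last joint's range is limited). The gripper opens to 95 mm and grips with 3 to 60 N. Pads are 20 mm wide; open, the fingers measure 119 mm over their backs; the gripper's body (75 mm by 180 mm) begins 59 mm behind the grasp point.
Start: joints at [-1.251, 0.491, 1.559, -0, 1.092, -0.106], TCP at [258.18, -569.201, 214.661] pointing down, gripper open.
Joint ranges: [-3.1, 3.1], [-0.84, 2.19], [0.05, 2.79], [-1.13, 4.28], [0.06, 2.93], [-2.69, 2.69]. Speed limits (rad/s): [2.22, 2.22, 2.79, 3.14, 3.14, 3.14].

INTERFACE

Orientations are given as [roll, pitch, yaw] about the fixed x, y, z axes, in that order (R = Rz(yaw) Ry(pitch) Rx(roll)).
In Python, from cell import readout, eyes, env gives the robot as it stands.
- The arm moves only by the tool move_arm, never from a script. Its argument "plan" is a list of rows, each a list of 3 entries, a list of its own where there are three numbers: the turn, a rotation vector about the tool's x, y, z in degrees, then the shift along the tool's x, y, z in m, then the gripper command: -1 is shut, 1 is fully open, values between are in proportion. In form: [[[ax, ay, az], [x, y, z], jaw], ...]. A call has 1 to 5 rows; each row is the pose to reach, as a shift and turn from the pose commanded when the call began, along the tool's axes at that moment; what a row does not reach only later rows make up. A row lasts 1/8 s, in which the tool goes at most 62.5 mm and 10.7 degrees, less where a joint would pass 70% of its speed; a pose out of reach is approached as far as the arm can. A call with a gripper value outside its range is refused whole. The fingers move at their own pace and stop on an object; the grip force is fixed at half the most. Time passes only in rows, so rows that repeat a pose let the fingers close. It gives the time, the measured TCP pose, the force, the opening and the grip force at its end, in the units of the state.
- readout.state(): the state, without advancing time (a new reading comes with each control period).
- eyes.read_camera(name): name is "scene" or "top" or "wrist"; returns a dict with "img" (384x512x3 uint8, red, green, blue), "K" (3x3 intrinsics, pixels), "extrinsics" (4x4, takes a point from camera to world coordinates). Camera axes: x right, y up, looking along -z (the intrinsics and any distortion apply to the point x, -y, -z); pixel columns grow to the right and rows downward; lengths in mm; the calibration is good to about 2 mm. A picture is of the moment at which its call begins. There is no depth.
- env.job_done(): hands the job in; it is judged then, once.
Trained networks look in a picture, given as the dict that the camera call returned (one of the last four; its "shot" number tells which), for a name from the list of things; names that differ only in an ending like _2 or _b are one class to them, and where a whole thing is asked for, a point or a joint stands for the part that bears it (a point fixed in the world has none). Each returns a list of dicts, best first, with "score" (0 to 1); they miss things now and then, are a little off and sometimes report something else, mostly with a low value. They report only what shows in the picture. A call takes as long as a camera call.
- eyes.cut_out(picture, name): "mask" (384x512 bool, what is visible of it) and "uv" ([column, row] in pixels, amid what is visible of it).
The state is a dict: "t": time; "joints": joint angles; "qvel": joint speeds; "tau": joint torques, N m; "eef_pos": TCP position; "tcp_rot": TCP orientation; "ft_force": force on the tool from outside, world axes, zero at the start; "moment": the same for the moment, N m; "opening": opening from 0.0 (shut) to 1.0 (fully open); "grip_force": force on a finger pad.
Only numpy, scipy, OpenCV 4.12 (cv2) and the standard library are available. Lean on these libraries where they do the work, as an engineer would, in place of code of your own. Each camera call takes 0.05 s, during which the arm holds its last target. There are 200 camera calls.

## Working session

There is one attempt and no reset: what is moved stays moved. The work goes in short steps, Python scripts to look and compute and a tool call to move; the robot and the scene stay as the last step left them, time stands still between calls to the robot, and variables do not carry over. Pictures are saved under pics/ and viewed, at most 10 in all, crops included, and the job is handed in when it is done.

Besides the shell and the picture viewer there is one more tool, called after "Request:" as name(argument=value, ...) on one line, values as JSON. move_arm: Moves the arm, as the interface text tells. Its arguments: {"type":"object","properties":{"plan":{"type":"array","items":{"type":"array"}}},"required":["plan"]}

```bash
mkdir -p pics; ls; cat > h.py <<'E'
import numpy as np, cv2
from cell import readout, eyes, env
def ray(c,uv,z):
    K=np.array(c["K"]);E=np.array(c["extrinsics"])
    uv=np.atleast_2d(np.asarray(uv,float))
    d=np.c_[(uv[:,0]-K[0,2])/K[0,0],-(uv[:,1]-K[1,2])/K[1,1],-np.ones(len(uv))]@E[:3,:3].T
    o=E[:3,3]
    return o+d*((z-o[2])/d[:,2])[:,None]
E
python3 - <<'E'
from h import *
c=eyes.read_camera("top")
print({k:v for k,v in c.items() if k!="img"})
cv2.imwrite("pics/top1.png",c["img"][:,:,::-1])
for n in ["rolling_pin","pastry_mat","bento_box","skewer_cup","spoon_rest","rice_cup"]:
    for r in eyes.cut_out(c,n)[:2]:
        m=r["mask"].astype(np.uint8); 
        z={"rolling_pin":27,"pastry_mat":2}.get(n,0)
        cs,_=cv2.findContours(m,cv2.RETR_EXTERNAL,cv2.CHAIN_APPROX_NONE)
        q=max(cs,key=cv2.contourArea)[:,0]
        w=ray(c,q,z)[:,:2].astype(np.float32)
        print(n,r["score"],r["uv"],m.sum(),cv2.minAreaRect(w))
print(readout.state())
E
```

```text
pics
{'K': array([[380.92309199,   0.        , 251.32530495],
       [  0.        , 380.92309199, 188.73433303],
       [  0.        ,   0.        ,   1.        ]]), 'extrinsics': array([[ 1.09599379e-02,  9.97536819e-01, -6.92832922e-02,
         5.25011885e+02],
       [-9.99939620e-01,  1.09888269e-02,  3.58432025e-05,
         3.17481097e+01],
       [ 7.97097022e-04,  6.92787160e-02,  9.97597025e-01,
         9.40687154e+02],
       [ 0.00000000e+00,  0.00000000e+00,  0.00000000e+00,
         1.00000000e+00]]), 'shot': 1}
rolling_pin 0.96 [249.0, 221.6] 2304 ((501.5898742675781, 36.42131042480469), (264.7466735839844, 51.357784271240234), 56.43541717529297)
pastry_mat 0.93 [253.3, 213.0] 15293 ((515.8829345703125, 39.282379150390625), (361.532470703125, 301.8077087402344), 56.18166732788086)
bento_box 0.57 [346.0, 278.8] 4167 ((380.5870361328125, -202.23143005371094), (126.73323822021484, 198.63755798339844), 56.741703033447266)
skewer_cup 0.8 [352.1, 179.2] 966 ((622.2442626953125, -224.8057403564453), (75.19939422607422, 97.47750854492188), 27.151958465576172)
spoon_rest 0.85 
[... 221 characters left out ...]
05755615234), 81.97309875488281)
{'t': 0.35, 'joints': array([-1.25064420e+00,  4.91066077e-01,  1.55900327e+00,  2.93074053e-06,
        1.09171161e+00, -1.05616668e-01]), 'qvel': array([ 0.00036009, -0.00265353, -0.00088435,  0.00015352,  0.00088698,
        0.00061524]), 'tau': array([-1.51728633e-03, -6.11893344e+01, -2.58116895e+01,  6.91872323e-02,
        4.56949929e-02, -4.68867825e-05]), 'eef_pos': array([ 258.1392623 , -569.16310856,  214.52211537]), 'tcp_rot': array([-3.14140568e+00, -2.24366318e-05,  4.25767439e-01]), 'ft_force': array([0.65998475, 0.69944647, 0.4646519 ]), 'moment': array([-0.00271438,  0.01150022,  0.03861315]), 'grip_force': 0.0, 'opening': 1.0020290908572158}
```

View pics/top1.png

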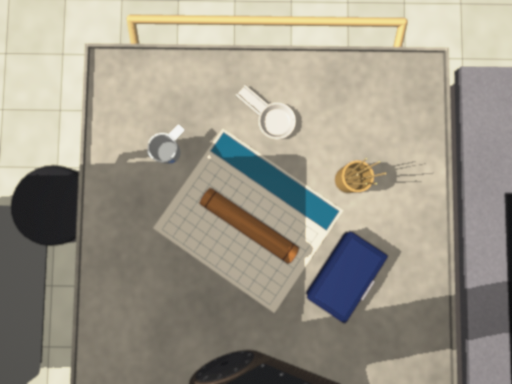

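The top view shows the pin at about (249,222) px, parallel to the teal band (centre about (275,180) px). The bento box is to the right, the skewer cup at (355,178), the spoon rest at (275,118) behind the mat, and the rice cup at (165,147). The mat's x axis is at a yaw of about -33.8°, and the pin is about 125 mm short of the band's middle.

My plan is to point tool x along mat x, open the fingers along the pin and roll in several short strokes.

Request:
move_arm(plan=[[[0,0,8],[0.035,-0.034,0],1],[[0,0,18],[0.075,-0.073,0],1],[[0,0,28],[0.115,-0.112,0],1],[[0,0,38],[0.155,-0.151,0],1],[[0,0,48],[0.195,-0.19,0],1]])

```text
t: 0.98
eef_pos: [357.7, -314.0, 214.8]
tcp_rot: [3.141, -0.0, -0.418]
ft_force: [0.6, 0.1, -0.6]
opening: 1.0
grip_force: 0.0
```

```bash
cat >> h.py <<'E'
from scipy.spatial.transform import Rotation as Ro
YAW=np.radians(-33.82); MX=np.array([np.cos(YAW),np.sin(YAW)]); MY=np.array([-MX[1],MX[0]])
def rect(c,m,z):
    cs,_=cv2.findContours(m.astype(np.uint8),cv2.RETR_EXTERNAL,cv2.CHAIN_APPROX_NONE)
    q=max(cs,key=cv2.contourArea)[:,0]
    return cv2.minAreaRect(ray(c,q,z)[:,:2].astype(np.float32))
def look(cam="top"):
    c=eyes.read_camera(cam); out={}
    for n,z in [("rolling_pin",27),("pastry_mat",2)]:
        r=eyes.cut_out(c,n)
        if r: out[n]=rect(c,r[0]["mask"],z)
    h=cv2.cvtColor(c["img"],cv2.COLOR_RGB2HSV)
    m=cv2.inRange(h,(88,120,60),(108,255,255)); m=cv2.morphologyEx(m,cv2.MORPH_OPEN,np.ones((3,3)))
    if m.any(): out["band"]=rect(c,m,2)
    return c,out
def togo(target):  # xyz mm, yaw deg -> tool shift/turn
    s=readout.state(); R=Ro.from_euler("xyz",s["tcp_rot"])
    G=Ro.from_euler("xyz",[np.pi,0,YAW])
    print("t",round(s["t"],2),"tcp",s["eef_pos"].round(1),"F",s["ft_force"].round(1),"shift",R.inv().apply(np.array(target)-s["eef_pos"]).round(1),"turn",np.degrees((R.inv()*G).as_rotvec()).round(2))
E
python3 - <<'E'
from h import *
c,o=look(); print(o); togo([495,40.9,120])
E
```

```text
{'rolling_pin': ((502.20086669921875, 36.389610290527344), (266.64093017578125, 54.9402961730957), 56.764381408691406), 'pastry_mat': ((516.1394653320312, 40.049072265625), (362.11334228515625, 304.13018798828125), 55.8621940612793), 'band': ((611.5135498046875, -24.282485961914062), (342.00909423828125, 52.243568420410156), 56.12314224243164)}
t 1.12 tcp [ 358.  -313.8  215.1] F [ 0.  -0.7  0.2] shift [ -15.5 -380.    95. ] turn [ 1.000e-02 -3.000e-02  1.037e+01]
```

Request:
move_arm(plan=[[[0,0,5],[-0.002,-0.055,0],1],[[0,0,10],[-0.005,-0.115,0],1],[[0,0,10],[-0.008,-0.175,0],1],[[0,0,10],[-0.01,-0.235,0.02],1],[[0,0,10],[-0.012,-0.29,0.04],1]])

```text
t: 1.75
eef_pos: [463.5, -44.3, 174.4]
tcp_rot: [-3.141, -0.002, -0.585]
ft_force: [-0.4, -0.5, 0.4]
opening: 1.0
grip_force: 0.0
```

```bash
python3 - <<'E'
from h import *
togo([495,40.9,70])
E
```

```text
t 1.75 tcp [463.5 -44.3 174.4] F [-0.4 -0.5  0.4] shift [-21.  -88.3 104.4] turn [-0.02 -0.09  0.28]
```

Request:
move_arm(plan=[[[0,0,0.3],[-0.01,-0.045,0.03],1],[[0,0,0.3],[-0.021,-0.088,0.065],1],[[0,0,0.3],[-0.021,-0.088,0.095],1],[[0,0,0.3],[-0.021,-0.088,0.105],1],[[0,0,0.3],[-0.021,-0.088,0.105],1]])

```text
t: 2.38
eef_pos: [493.8, 39.0, 69.5]
tcp_rot: [3.141, 0.0, -0.592]
ft_force: [0.2, -0.2, 0.6]
opening: 0.999
grip_force: 0.0
```

```bash
python3 - <<'E'
from h import *
c=eyes.read_camera("wrist"); cv2.imwrite("pics/w1.png",c["img"][:,:,::-1])
togo([495,40.9,52])
E
```

```text
t 2.42 tcp [494.1  39.   70.2] F [-0.4  0.  -0.4] shift [-0.4 -2.1 18.2] turn [-0.01 -0.04 -0.12]
```

View pics/w1.png

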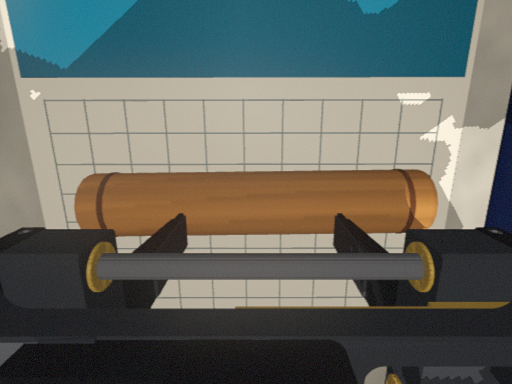

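The wrist view shows both tips (178,218) and (342,218) over the pin, centred along it and slightly behind its top line. Next I descend in small steps to find contact.

Request:
move_arm(plan=[[[0,0,0],[0,0,0.01],1],[[0,0,0],[0,0,0.015],1],[[0,0,0],[0,0,0.0165],1],[[0,0,0],[0,0,0.0175],1],[[0,0,0],[0,0,0.018],1]])

```text
t: 3.05
eef_pos: [493.9, 39.7, 52.1]
tcp_rot: [-3.141, -0.001, -0.592]
ft_force: [-1.1, -2.6, 9.8]
opening: 0.996
grip_force: 5.1
```

Request:
move_arm(plan=[[[0,0,0],[0.003,0,0],1],[[0,0,0],[0.009,0,0],1],[[0,0,0],[0.016,0,0],1],[[0,0,0],[0.022,0,0],1],[[0,0,0],[0.025,0,0],1]])

```text
t: 3.68
eef_pos: [515.1, 25.7, 52.2]
tcp_rot: [-3.141, -0.001, -0.592]
ft_force: [0.7, 2.2, 6.6]
opening: 0.999
grip_force: 3.0
```

```bash
cat >> h.py <<'E'
def rep():
    c,o=look(); s=readout.state()
    b=np.array(o["band"][0]) if 0 else np.array([611.4,-24.5])
    p=np.array(o["rolling_pin"][0]); print(o["rolling_pin"])
    print("pin rel band (mat x,y)",((p-b)@MX).round(1),((p-b)@MY).round(1),"tip rel band",((s["eef_pos"][:2]-b)@MX).round(1),((s["eef_pos"][:2]-b)@MY).round(1),"z",s["eef_pos"][2],s["ft_force"].round(1),"t",s["t"],"yaw",np.degrees(s["tcp_rot"][2]))
    return c,o
E
python3 - <<'E'
from h import *
c,o=rep(); cv2.imwrite("pics/t2.png",cv2.resize(c["img"][100:330,120:420,::-1],None,fx=2,fy=2))
c=eyes.read_camera("wrist"); cv2.imwrite("pics/w2.png",c["img"][:,:,::-1])
E
```

```text
((576.86181640625, 127.9253921508789), (31.826839447021484, 49.34916687011719), 60.07595443725586)
pin rel band (mat x,y) -113.5 107.4 tip rel band -108.1 -11.9 z 52.1766726647489 [0.4 0.7 6.4] t 3.825 yaw -33.90750723269818
```

View pics/w2.png

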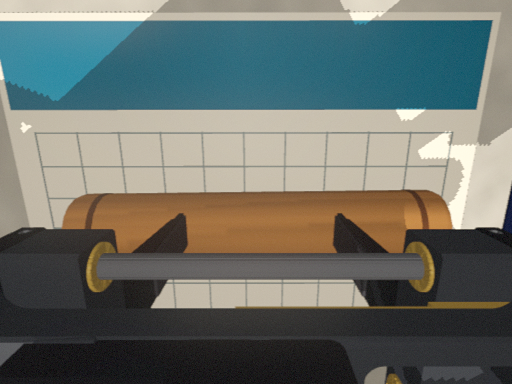

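The wrist view shows the pin rolled and still nearly parallel, its front edge at row 190-195, and the tips still on top. Next come repeated cycles of lifting, stepping back, lowering and stroking.

Request:
move_arm(plan=[[[0,0,0],[0,0,-0.006],1],[[0,0,0],[-0.007,0,-0.008],1],[[0,0,0],[-0.014,0,-0.006],1],[[0,0,0],[-0.014,0,-0.001],1],[[0,0,0],[-0.014,0,0],1]])

```text
t: 4.5
eef_pos: [503.2, 33.5, 51.9]
tcp_rot: [-3.141, -0.001, -0.591]
ft_force: [-2.3, -3.5, 19.1]
opening: 1.0
grip_force: 9.9
```

Request:
move_arm(plan=[[[0,0,0],[0.004,0,0],1],[[0,0,0],[0.013,0,0],1],[[0,0,0],[0.023,0,0],1],[[0,0,0],[0.032,0,0],1],[[0,0,0],[0.036,0,0],1]])

```text
t: 5.12
eef_pos: [533.8, 13.3, 52.1]
tcp_rot: [-3.141, -0.002, -0.592]
ft_force: [0.9, 1.8, 10.0]
opening: 0.998
grip_force: 5.0
```

```bash
cat >> h.py <<'E'
def wr():
    c=eyes.read_camera("wrist"); s=readout.state(); b=np.array([611.4,-24.5])
    m=eyes.cut_out(c,"rolling_pin")[0]["mask"]
    cam=np.array(c["extrinsics"])[:3,3]
    P=[]
    for u in list(range(110,420,10)):
        r=np.flatnonzero(m[:,u])
        if len(r)<5: continue
        # far silhouette: ray tangent to cylinder r=25 axis z=27; solve in mat-x/z plane
        g=ray(c,[u,r[0]-.5],27)[0]
        x0,z0=(cam[:2]-b)@MX,cam[2]; xg=(g[:2]-b)@MX; L=np.hypot(xg-x0,z0-27)
        P.append(((g[:2]-b)@MY, xg-25*L/(z0-27)))
    P=np.array(P); k=np.polyfit(P[:,0],P[:,1],1)
    cols=np.flatnonzero(m.any(0))
    print("cam",cam.round(),"pin axis x at y=-10:",np.polyval(k,-10).round(1),"pin yaw deg rel",-np.degrees(np.arctan(k[0])).round(2),"resid",np.std(P[:,1]-np.polyval(k,P[:,0])).round(2))
    h=cv2.cvtColor(c["img"],cv2.COLOR_RGB2HSV); mb=cv2.inRange(h,(88,120,60),(108,255,255))
    r=[np.flatnonzero(mb[:,u]) for u in (200,256,310)]
    for u,q in zip((200,256,310),r):
        if len(q)>20: print(" band edges x",[((ray(c,[u,v],2)[0][:2]-b)@MX).round(1) for v in (q[0]-.5,q[-1]+.5)],"(rows",q[0],q[-1],")")
    t=s["eef_pos"][:2]-b
    print("tip rel band",(t@MX).round(1),(t@MY).round(1),"z",s["eef_pos"][2].round(1),s["ft_force"].round(1),"t",round(s["t"],2),"yaw",np.degrees(s["tcp_rot"][2]).round(2))
    return c
E
python3 - <<'E'
from h import *
wr()
E
```

```text
cam [592. -25. 223.] pin axis x at y=-10: -96.3 pin yaw deg rel 0.59 resid 0.21
 band edges x [np.float64(27.1), np.float64(-31.1)] (rows 57 138 )
 band edges x [np.float64(27.0), np.float64(-31.2)] (rows 57 138 )
 band edges x [np.float64(26.9), np.float64(-31.3)] (rows 57 138 )
tip rel band -85.1 -11.7 z 52.1 [ 1.5  0.1 10.1] t 5.17 yaw -33.91
```

Request:
move_arm(plan=[[[0,0,0],[0,0,-0.006],1],[[0,0,0],[-0.01,0,-0.008],1],[[0,0,0],[-0.019,0,-0.006],1],[[0,0,0],[-0.019,0,-0.001],1],[[0,0,0],[-0.019,0,-0.0002],1]])

```text
t: 5.85
eef_pos: [517.2, 24.1, 52.0]
tcp_rot: [-3.141, -0.001, -0.591]
ft_force: [-1.8, -3.9, 14.4]
opening: 1.002
grip_force: 7.0
```

Request:
move_arm(plan=[[[0,0,0],[0.004,0,0],1],[[0,0,0],[0.014,0,0],1],[[0,0,0],[0.024,0,0],1],[[0,0,0],[0.034,0,0],1],[[0,0,0],[0.038,0,0],1]])

```text
t: 6.48
eef_pos: [549.6, 2.7, 52.1]
tcp_rot: [-3.141, -0.002, -0.592]
ft_force: [1.5, 2.3, 8.2]
opening: 1.002
grip_force: 4.1
```

```bash
python3 - <<'E'
from h import *
wr()
E
```

```text
cam [608. -36. 223.] pin axis x at y=-10: -76.7 pin yaw deg rel 0.53 resid 0.43
 band edges x [np.float64(27.1), np.float64(-31.6)] (rows 85 163 )
 band edges x [np.float64(27.0), np.float64(-31.7)] (rows 85 163 )
 band edges x [np.float64(26.9), np.float64(-31.8)] (rows 85 163 )
tip rel band -66.2 -11.7 z 52.1 [1.9 1.2 7.9] t 6.53 yaw -33.91
```

Request:
move_arm(plan=[[[0,0,0],[0,0,-0.006],1],[[0,0,0],[-0.01,0,-0.008],1],[[0,0,0],[-0.019,0,-0.006],1],[[0,0,0],[-0.019,0,-0.001],1],[[0,0,0],[-0.019,0,0],1]])

```text
t: 7.2
eef_pos: [532.9, 13.5, 51.9]
tcp_rot: [-3.141, -0.001, -0.591]
ft_force: [-2.0, -2.5, 14.2]
opening: 0.999
grip_force: 6.9
```

Request:
move_arm(plan=[[[0,0,0],[0.004,0,0],1],[[0,0,0],[0.014,0,0],1],[[0,0,0],[0.024,0,0],1],[[0,0,0],[0.034,0,0],1],[[0,0,0],[0.038,0,0],1]])

```text
t: 7.82
eef_pos: [565.4, -7.9, 52.1]
tcp_rot: [-3.141, -0.002, -0.592]
ft_force: [1.5, 2.3, 7.8]
opening: 1.002
grip_force: 3.8
```

Request:
move_arm(plan=[[[0,0,0],[0,0,-0.006],1],[[0,0,0],[-0.01,0,-0.008],1],[[0,0,0],[-0.019,0,-0.006],1],[[0,0,0],[-0.019,0,-0.001],1],[[0,0,0],[-0.019,0,0],1]])

```text
t: 8.45
eef_pos: [548.6, 3.0, 51.9]
tcp_rot: [-3.142, -0.001, -0.591]
ft_force: [-2.3, -2.1, 11.5]
opening: 1.004
grip_force: 5.9
```

Request:
move_arm(plan=[[[0,0,0],[0.004,0,0],1],[[0,0,0],[0.014,0,0],1],[[0,0,0],[0.024,0,0],1],[[0,0,0],[0.034,0,0],1],[[0,0,0],[0.038,0,0],1]])

```text
t: 9.07
eef_pos: [581.2, -18.5, 52.2]
tcp_rot: [-3.141, -0.002, -0.592]
ft_force: [1.3, 2.7, 7.4]
opening: 0.999
grip_force: 3.6
```

```bash
python3 - <<'E'
from h import *
wr()
E
```

```text
cam [640. -57. 223.] pin axis x at y=-10: -37.0 pin yaw deg rel 0.57 resid 0.48
 band edges x [np.float64(27.4), np.float64(-18.1)] (rows 137 193 )
 band edges x [np.float64(27.3), np.float64(-17.4)] (rows 137 192 )
 band edges x [np.float64(27.2), np.float64(-16.6)] (rows 137 191 )
tip rel band -28.2 -11.8 z 52.2 [1.8 1.  5.8] t 9.12 yaw -33.92
```

Request:
move_arm(plan=[[[0,0,0],[0,0,-0.006],1],[[0,0,0],[-0.01,0,-0.008],1],[[0,0,0],[-0.018,0,-0.006],1],[[0,0,0],[-0.018,0,-0.001],1],[[0,0,0],[-0.018,0,0.0003],1]])

```text
t: 9.8
eef_pos: [565.4, -8.3, 51.8]
tcp_rot: [-3.141, -0.001, -0.591]
ft_force: [-1.5, -1.2, 15.7]
opening: 1.001
grip_force: 8.3
```

Request:
move_arm(plan=[[[0,0,0],[0.004,0,0],1],[[0,0,0],[0.013,0,0],1],[[0,0,0],[0.023,0,0],1],[[0,0,0],[0.032,0,0],1],[[0,0,0],[0.036,0,0],1]])

```text
t: 10.42
eef_pos: [596.2, -28.5, 52.1]
tcp_rot: [-3.141, -0.002, -0.592]
ft_force: [0.6, 1.6, 10.0]
opening: 0.999
grip_force: 4.8
```

Request:
move_arm(plan=[[[0,0,0],[0,0,-0.006],1],[[0,0,0],[-0.01,0,-0.03],1],[[0,0,0],[-0.05,0,-0.06],1],[[0,0,0],[-0.1,0,-0.1],1],[[0,0,0],[-0.15,0,-0.12],1]])

```text
t: 11.05
eef_pos: [469.3, 56.1, 172.8]
tcp_rot: [-3.141, -0.001, -0.592]
ft_force: [0.5, 0.2, -0.1]
opening: 1.001
grip_force: 0.0
```

```bash
python3 - <<'E'
from h import *
wr(); c,o=rep(); print(o); cv2.imwrite("pics/t3.png",cv2.resize(c["img"][100:330,120:420,::-1],None,fx=2,fy=2))
E
```

```text
cam [528.  17. 343.] pin axis x at y=-10: -18.4 pin yaw deg rel 0.66 resid 1.08
tip rel band -168.0 -12.8 z 174.3 [-2.2  2.5  2.4] t 11.1 yaw -33.86
((594.2816772460938, -24.167129516601562), (265.2286682128906, 52.14043426513672), 56.34708786010742)
pin rel band (mat x,y) -14.4 -9.3 tip rel band -161.3 -11.9 z 171.59784621779116 [0.1 0.3 0. ] t 11.3 yaw -33.879939175288314
{'rolling_pin': ((594.2816772460938, -24.167129516601562), (265.2286682128906, 52.14043426513672), 56.34708786010742), 'pastry_mat': ((517.3912963867188, 38.675384521484375), (362.5220031738281, 302.28338623046875), 56.3817253112793), 'band': ((611.79052734375, -24.457260131835938), (341.96978759765625, 52.13523864746094), 56.22502136230469)}
```

View pics/t3.png

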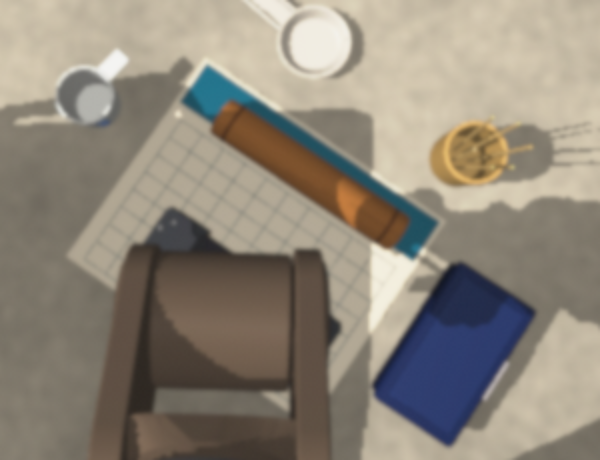

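Seen from above (crop), the pin now lies over the front part of the band, parallel to it and about 15-16 mm short of the middle. Nothing else has moved. One last partial stroke remains.

Request:
move_arm(plan=[[[0,0,0],[0.04,0,0.03],1],[[0,0,0],[0.09,0,0.07],1],[[0,0,0],[0.136,0,0.105],1],[[0,0,0],[0.136,0,0.117],1],[[0,0,0],[0.136,0,0.1202],1]])

```text
t: 11.92
eef_pos: [584.4, -22.5, 51.8]
tcp_rot: [3.141, -0.002, -0.593]
ft_force: [-7.5, -11.6, 38.4]
opening: 0.997
grip_force: 18.8
```

Request:
move_arm(plan=[[[0,0,0],[0.002,0,0],1],[[0,0,0],[0.009,0,0],1],[[0,0,0],[0.018,0,0],1],[[0,0,0],[0.025,0,0],1],[[0,0,0],[0.028,0,0],1]])

```text
t: 12.55
eef_pos: [607.0, -37.3, 52.0]
tcp_rot: [3.141, -0.001, -0.593]
ft_force: [-3.5, -5.0, 14.8]
opening: 0.998
grip_force: 7.1
```

Request:
move_arm(plan=[[[0,0,0],[0,0,0],1],[[0,0,0],[0,0,-0.01],1],[[0,0,0],[-0.02,0,-0.04],1],[[0,0,0],[-0.03,0,-0.08],1],[[0,0,0],[-0.03,0,-0.1],1]])

```text
t: 13.18
eef_pos: [581.5, -19.0, 153.1]
tcp_rot: [-3.141, -0.001, -0.591]
ft_force: [-0.1, -0.2, -0.8]
opening: 0.999
grip_force: 0.0
```

```bash
python3 - <<'E'
from h import *
c=wr(); cv2.imwrite("pics/w4.png",c["img"][:,:,::-1])
E
```

```text
cam [640. -58. 324.] pin axis x at y=-10: -5.9 pin yaw deg rel 0.63 resid 0.81
tip rel band -27.0 -11.7 z 155.0 [1.2 0.2 1. ] t 13.22 yaw -33.89
```

View pics/w4.png

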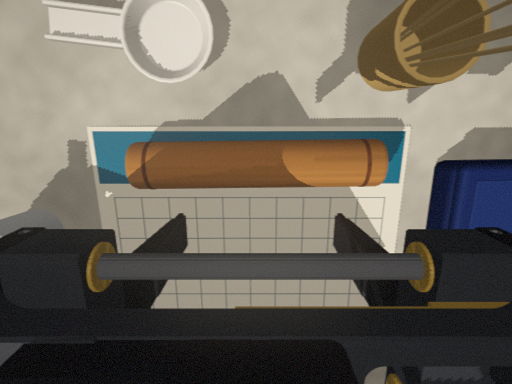

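The wrist view shows the pin (rows 140-187) inside the band (rows 131-184), slightly short of its middle. I'll measure the offset exactly.

```bash
cat > m.py <<'E'
from h import *
c=eyes.read_camera("wrist"); h=cv2.cvtColor(c["img"],cv2.COLOR_RGB2HSV); mb=cv2.inRange(h,(88,100,50),(108,255,255))
b=np.array([611.4,-24.5])
for u in (104,112,120,150,200,256,300,350,390,396):
    q=np.flatnonzero(mb[90:215,u])+90
    if len(q): print(u,q[0],q[-1],[((ray(c,[u,v],2)[0][:2]-b)@MX).round(1) for v in (q[0]-.5,q[-1]+.5)])
wr(); rep()
E
python3 m.py
```

```text
104 133 183 [np.float64(27.1), np.float64(-31.6)]
112 133 183 [np.float64(27.1), np.float64(-31.6)]
120 133 183 [np.float64(27.1), np.float64(-31.6)]
150 133 141 [np.float64(27.0), np.float64(17.0)]
200 133 141 [np.float64(26.9), np.float64(16.9)]
256 133 140 [np.float64(26.8), np.float64(17.9)]
300 133 140 [np.float64(26.7), np.float64(17.8)]
350 133 139 [np.float64(26.6), np.float64(18.8)]
390 133 183 [np.float64(26.5), np.float64(-32.1)]
396 133 183 [np.float64(26.5), np.float64(-32.2)]
cam [641. -58. 322.] pin axis x at y=-10: -6.0 pin yaw deg rel 0.52 resid 0.72
tip rel band -27.8 -12.4 z 150.8 [ 0.6 -0.1 -0.1] t 13.38 yaw -33.91Traceback (most recent call last):
  File "m.py", line 7, in <module>
    wr(); rep()
          ~~~^^
  File "h.py", line 31, in rep
    p=np.array(o["rolling_pin"][0]); print(o["rolling_pin"])
               ~^^^^^^^^^^^^^^^
KeyError: 'rolling_pin'
```

Request:
move_arm(plan=[[[0,0,0],[0.015,0,0.05],1],[[0,0,0],[0.02,0,0.085],1],[[0,0,0],[0.02,0,0.094],1],[[0,0,0],[0.02,0,0.098],1],[[0,0,0],[0.02,0,0.0996],1]])

```text
t: 14.2
eef_pos: [598.6, -30.4, 52.6]
tcp_rot: [-3.141, -0.001, -0.592]
ft_force: [-0.7, 0.2, -0.7]
opening: 1.002
grip_force: 0.0
```

Request:
move_arm(plan=[[[0,0,0],[0,0,0],1],[[0,0,0.4],[0.002,0,0],1],[[0,0,0.9],[0.0045,0,0],1],[[0,0,1.3],[0.0065,0,0],1],[[0,0,1.4],[0.007,0,0],1]])

```text
t: 14.82
eef_pos: [604.5, -34.5, 52.2]
tcp_rot: [-3.141, -0.001, -0.616]
ft_force: [-0.1, 0.1, 6.1]
opening: 1.001
grip_force: 3.1
```

Request:
move_arm(plan=[[[0,0,0],[0,0,0],1],[[0,0,0],[0,0,-0.01],1],[[0,0,0],[-0.02,0,-0.04],1],[[0,0,0],[-0.04,0,-0.08],1],[[0,0,0],[-0.04,0,-0.1],1]])

```text
t: 15.45
eef_pos: [570.8, -10.6, 154.1]
tcp_rot: [-3.141, -0.001, -0.616]
ft_force: [0.0, 0.1, -1.1]
opening: 0.999
grip_force: 0.0
```

```bash
sed -i 's/; rep()//' m.py; python3 m.py
```

```text
104 124 174 [np.float64(26.4), np.float64(-31.3)]
112 123 174 [np.float64(27.2), np.float64(-31.6)]
120 123 173 [np.float64(27.0), np.float64(-30.6)]
150 123 126 [np.float64(26.1), np.float64(21.8)]
200 121 126 [np.float64(26.8), np.float64(20.3)]
256 120 124 [np.float64(26.3), np.float64(20.9)]
300 118 123 [np.float64(27.1), np.float64(20.7)]
350 117 121 [np.float64(26.8), np.float64(21.4)]
390 116 167 [np.float64(26.7), np.float64(-31.7)]
396 116 167 [np.float64(26.5), np.float64(-31.9)]
cam [629. -51. 327.] pin axis x at y=-10: -4.3 pin yaw deg rel 0.65 resid 0.89
tip rel band -40.1 -10.8 z 154.2 [-0.1 -0.6 -0.5] t 15.55 yaw -35.29
```

Request:
move_arm(plan=[[[0,0,0],[-0.03,0,-0.01],1],[[0,0,0],[-0.07,0,-0.03],1],[[0,0,0],[-0.11,0,-0.04],1],[[0,0,0],[-0.12,0,-0.05],1],[[0,0,0],[-0.12,0,-0.05],1]])

```text
t: 16.23
eef_pos: [473.9, 58.1, 201.9]
tcp_rot: [-3.141, -0.001, -0.616]
ft_force: [1.1, 0.6, -0.4]
opening: 0.999
grip_force: 0.0
```

```bash
python3 - <<'E'
from h import *
wr(); c,o=rep(); print(o["band"]); cv2.imwrite("pics/t5.png",cv2.resize(c["img"][100:330,120:420,::-1],None,fx=2,fy=2))
E
```

```text
cam [532.  18. 372.] pin axis x at y=-10: -4.1 pin yaw deg rel 0.39 resid 0.84
tip rel band -159.8 -8.0 z 201.4 [-0.3 -0.   0.2] t 16.27 yaw -35.3
((605.4798583984375, -31.825889587402344), (264.8447265625, 50.1808967590332), 56.700870513916016)
pin rel band (mat x,y) -0.8 -9.4 tip rel band -159.9 -8.3 z 201.0301901834904 [-0.   0.6 -0.4] t 16.475 yaw -35.344912307283806
((694.6260375976562, 99.20341491699219), (44.499732971191406, 52.05443572998047), 56.82011032104492)
```

View pics/t5.png

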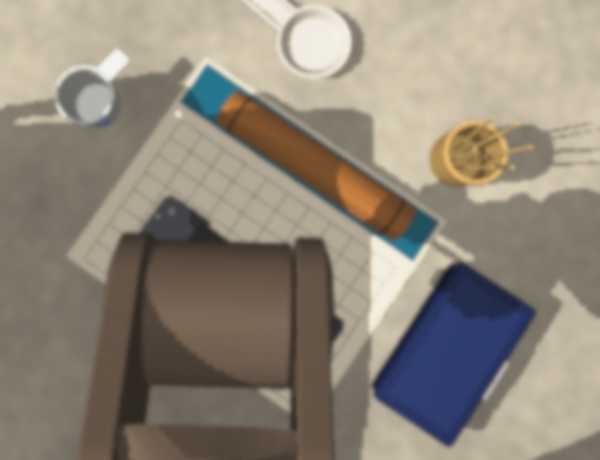

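The pin lies along the band, about 1-2 mm from its middle and less than 1° off parallel. It is still, the other items are untouched, and the arm is clear.

```bash
python3 -c "
from cell import env
print(env.job_done())"
```

```text
the job is handed in; nothing more can be done
None
```

I rolled the pin from its top to the blue band, where it lay still lengthwise about 1–2 mm from the middle and under 1° off parallel; the other items stayed in place, and I handed the job in at about 16.5 s without seeing a verdict.

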